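# Load the test cartridge into the analyser

## Task

Take the flat sample cartridge out of the rack and load it upright into the analyser: push it down through the sprung flap, holding the flap open with it, feel gently for the reading nest hidden below, and press the cartridge fully home in it. Then draw back so that the flap swings shut over it. Never force anything, and leave everything else on the table as it is.

Things in the scene. Friction and masses are not known exactly. Their poses are not given: they have to be found in the camera images.
- analyser: White benchtop analyser, fixed, 220 (x) by 180 (y) by 155 mm high. Origin: centre of its underside, z up. Dark display on the +x half of its top; on the -x half the port, an opening 36 (x) by 84 mm (y) closed by a black flap flush with the top. Under the flap is a metal shuttle with the nest for the cartridge. More than 25 N on the case, flap or shuttle does damage.
- port (a point): Point of the analyser's top (155 mm above the table), 45 mm from the analyser's origin towards its -x: here the cartridge goes down. The port opening reaches from 16 mm before it (-x) to 20 mm behind it (+x), and 42 mm to either side along y. Closed fingers fit in best with their closing line along y. Axes as the analyser's.
- deck (a point): Point 42 mm straight below point port, on the flat top of the shuttle. Its nest is a pocket 16.5 (x) by 27 mm (y), with 4 mm lead-ins in x, floor 91 mm below. In the analyser's x the nest is centred here; in y it is parked anywhere up to 10 mm to either side, neither seen nor read: find it by feel. The shuttle is locked; beside the nest a foot meets solid deck all over the port.
- flap (a joint): Sprung flap over the port, 35 by 82 by 3 mm: 0 rad shut, to 1.5 as its free edge is pushed down and in. Hinge: the port's +x edge, along y. The spring always shuts it (0.024 Nm shut, 0.047 Nm at 1.5 rad). A cartridge going down at point port turns it to about 1.2 rad; its edge then leans on the cartridge with 1 N and brakes it, so that it must be pushed. It shuts only over a cartridge that is home.
- cartridge: Flat upright white plastic bar, 14 (x) by 24 (y) by 96 mm tall, about 50 g, ribbed grip on the top 26 mm. Origin: centre of its foot, z up. Stands in one of the rack's pockets, foot 10 mm above the table, wide side along the rack's y. Goes into the nest wide side along the analyser's y, either way round. Home: foot on the nest's floor, 22 mm above the table, top 37 mm below the case top.
- rack: White rack, fixed, 75 (x) by 170 (y) by 45 mm high, with three pockets, 17.5 (x) by 27.5 mm (y), 35 mm deep, in a row along its y, 52 mm apart, the middle one at its centre. Origin: centre of its underside, z up.
- tube_a: A round capped sample tube, 16 mm across and 82 mm tall, standing in another pocket of the rack. Origin: centre of its foot. Leave it there.
- tube_b: A second such tube, in the remaining pocket. Leave it there.
- spray: White bottle, 60 mm across, 170 mm tall, at the far side of the table. Origin: centre of its foot. Leave alone.
- dropper: Small dropper bottle, 24 mm across, 55 mm tall, at the front between the rack and the analyser. Origin: centre of its foot. Leave alone.
- kit_carton: Test-kit carton, 75 by 160 by 55 mm, at the front right. Origin: centre of its underside. Leave alone.
- small_cup: Small trophy cup, 140 mm tall, at the left. Origin: centre of its foot. Leave alone.

How it is judged:
On the way, in this order (a step that is already met when the one before it is completed fails the run):
1. the cartridge has pushed the flap open and its foot is well inside the port (z of cartridge in the frame of analyser below 0.12 m and value of joint flap above 0.6 rad), for 0.1 s.
2. the cartridge's foot is in the nest, below the deck (z of cartridge in the frame of analyser below 0.105 m and angle between cartridge's own z axis and vertical below 0.12 rad), for 0.1 s.
At the end, for the whole second after the job is handed in: The cartridge stands upright in the nest with its foot within 2 mm of the nest's floor, within 16 mm of the port point in plan and 0.08 rad of upright, at rest, and the flap is shut (within 0.05 rad) (z of cartridge in the frame of analyser below 0.024 m and horizontal distance between cartridge and port below 0.016 m and angle between cartridge's own z axis and vertical below 0.08 rad and value of joint flap below 0.05 rad and linear speed of cartridge below 0.02 m/s); the robot touches nothing.
It fails at once if the cartridge is pressed on the analyser or its flap with more than 25 N (contact force between cartridge and analyser above 25 N).
It fails at once if the fingers or arm press on the analyser or its flap with more than 25 N (contact force between any of the fingers, the arm and analyser above 25 N).
It fails at once if a sample tube is taken from its pocket or pushed over (distance of any of tube_a, tube_b from where it was at the start of the episode above 0.025 m or angle between any of tube_a, tube_b's own z axis and vertical above 0.5 rad).
It fails at once if something else on the table is disturbed (distance of any of spray, dropper, kit_carton, small_cup from where it was at the start of the episode above 0.02 m).
It also fails if it takes over 72 s, if anything falls off the work surface, if the arm or the gripper's body presses on something with over 40 N, if the wrist force passes 120 N, or if a joint passes its speed limit or range.

## Robot

A 6-joint arm with a two-finger parallel gripper is mounted at the origin on the work surface. World frame = base frame: x ahead of the robot, y to its left, z up, the work surface at z = 0. Lengths are in m, angles in rad, forces in N, time in s.
With the tool pointing down it reaches from about 0.25 to 0.775 m from the base axis. Payload 4 kg.
Tool frame: the origin (TCP) lies between the finger pads; the fingertips stand 22 mm ahead of it and the grasp point (between the pads) lies 3 mm ahead of it (arm.tip_reach is the distance from the TCP to the fingertips, in m); z points along the fingers, y is the line along which they close (so a half turn about z gives the same grasp; the last joint's range is limited). The gripper opens to 85 mm and grips with 20 to 120 N. Pads are 22 mm wide; open, the fingers measure 114 mm over their backs; the gripper's body (76 mm by 85 mm) begins 54 mm behind the grasp point. The pads swing forward as they close: fully open they stand 13 mm farther back than shut.
Start: joints at [-1.449, 0.087, 1.371, -0, 1.684, -0.103], TCP at [0.123, -0.536, 0.253] pointing down, gripper open.
Joint ranges: [-3.1, 3.1], [-0.76, 2.03], [0.27, 2.55], [-1.08, 4.22], [0.17, 2.65], [-2.57, 2.57]. Speed limits (rad/s): [2.79, 2.79, 3.14, 3.14, 3.14, 3.14].

## Interface

Orientations are given as a 3x3 rotation matrix whose columns are the frame's x, y, z axes.
In Python, from cell import arm gives the robot as it stands.
- The arm moves only by the shell command python3 -m crank 'ROWS'. ROWS is a JSON object whose one key "steps" holds one flat list of numbers, 7 for each row, row after row: the turn, a rotation vector about the tool's x, y, z in degrees, then the shift along the tool's x, y, z in m, then the closure, from -1 (fully open) to 1 (shut). A call has 1 to 8 rows; each row shifts and turns the commanded pose from where the row before left it, along the tool's axes as they then stand; what a row does not reach is not made up. A row lasts 1/10 s, in which the tool goes at most 50 mm and 8.59 degrees, less where a joint would pass 70% of its speed; a pose out of reach is approached as far as the arm can. A call is refused whole if a number of a shift passes 0.05 or a number of a turn 8.59, either way. A call with a gripper value outside its range is refused whole. The fingers move at their own pace and stop on an object; the grip force is fixed at half the most. Time passes only in rows, so rows that do not move let the fingers close. It gives the time, the measured TCP pose, the force, the opening and the grip force at its end, in the units of the state.
- arm.get_obs(): the state, without advancing time (a new reading comes with each control period).
- arm.camera(name): name is "side" or "top" or "wrist"; returns the picture (400x640x3 uint8, red, green, blue); there is no depth.
- arm.camera_model(name): a dict with "intrinsics" (3x3 intrinsics, pixels), "R" (3x3) and "t" (3): a world point X has camera coordinates R X + t. Camera axes: x right, y down, z forward; pixel columns grow to the right and rows downward; lengths in m; the calibration is good to about 2 mm. A picture is of the moment at which its call begins: read the wrist's pose just before it. camera_model takes no time and is no camera call; for the wrist camera it gives the pose at the moment of the call.
- arm.job_done(): hands the job in; it is judged then, once.
The state is a dict: "time_s": time; "joint_positions": joint angles; "qvel": joint speeds; "joint_efforts": joint torques, N m; "ee_pos": TCP position; "eef_rot": TCP orientation; "wrist_force": force on the tool from outside, world axes, zero at the start; "torque": the same for the moment, N m; "finger_gap": finger opening in m; "grip_force": force on a finger pad.
Only numpy, scipy, OpenCV 4.12 (cv2) and the standard library are available. Lean on these libraries where they do the work, as an engineer would, in place of code of your own. Each camera call takes 0.05 s, during which the arm holds its last target. There are 200 camera calls.

## Working session

There is one attempt and no reset: what is moved stays moved. The work goes in short steps, Python scripts to look and compute and a shell command to move; the robot and the scene stay as the last step left them, time stands still between calls to the robot, and variables do not carry over. Pictures are saved under pics/ and viewed, at most 10 in all, crops included, and the job is handed in when it is done.

```bash
ls; mkdir -p pics
python3 - <<'E'
from cell import arm
import cv2,numpy as np
for n in("top","side"):
    im=arm.camera(n); cv2.imwrite(f"pics/{n}0.png",im[:,:,::-1]); m=arm.camera_model(n); print(n,np.round(m["intrinsics"],1).tolist(),np.round(m["R"],3).tolist(),np.round(m["t"],3).tolist())
o=arm.get_obs(); print({k:np.round(v,3).tolist() for k,v in o.items()}, arm.tip_reach)
E
```

```text
pics
top [[405.3, 0.0, 317.7], [0.0, 405.3, 197.2], [0.0, 0.0, 1.0]] [[-0.023, -1.0, 0.005], [-0.995, 0.022, -0.097], [0.097, -0.007, -0.995]] [0.026, 0.591, 1.314]
side [[507.9, 0.0, 321.9], [0.0, 507.9, 197.3], [0.0, 0.0, 1.0]] [[0.782, -0.623, -0.005], [-0.397, -0.492, -0.775], [0.48, 0.608, -0.632]] [-0.435, 0.327, 1.262]
{'time_s': 0.1, 'joint_positions': [-1.449, 0.088, 1.372, 0.0, 1.684, -0.103], 'qvel': [0.0, -0.003, -0.002, 0.0, -0.001, 0.001], 'joint_efforts': [0.002, -35.301, -31.422, -0.0, 0.008, 0.0], 'ee_pos': [0.123, -0.536, 0.252], 'eef_rot': [[0.975, 0.223, -0.0], [0.223, -0.975, 0.002], [0.0, -0.002, -1.0]], 'wrist_force': [0.145, -0.609, 0.284], 'torque': [-0.011, 0.008, 0.019], 'grip_force': 0.0, 'finger_gap': 0.085} 0.022
```

View pics/top0.png

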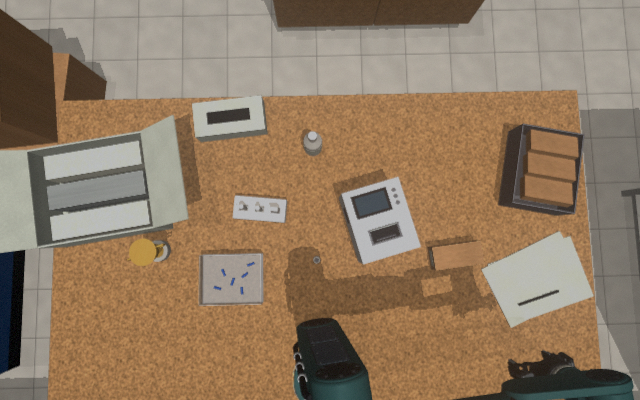

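View pics/side0.png

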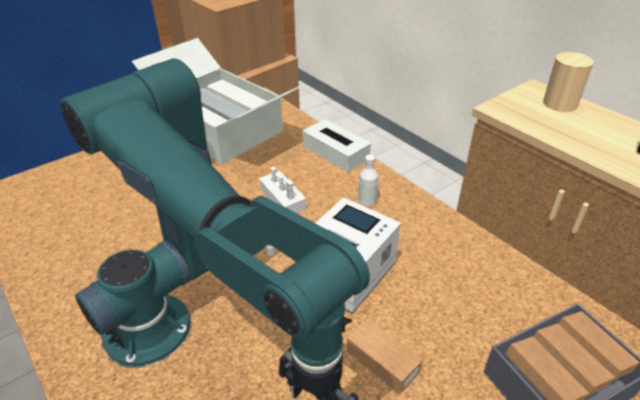

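The top view shows the rack around (260,209) with three items and the analyser around (380,220), display up-left and port at (385,233). The dropper is at (317,260). Next I'll enlarge the rack and analyser.

```bash
cat > h.py <<'E'
from cell import arm
import numpy as np, cv2
def ray(m,uv):
    uv=np.atleast_2d(uv).astype(float); K,R,t=[np.array(m[k]) for k in("intrinsics","R","t")]
    d=np.c_[uv,np.ones(len(uv))]@np.linalg.inv(K).T@R
    return -R.T@t, d
def onz(m,uv,z):
    c,d=ray(m,uv); return c+d*((z-c[2])/d[:,2])[:,None]
def proj(m,X):
    p=np.atleast_2d(X)@np.array(m["R"]).T+np.array(m["t"]); p=p@np.array(m["intrinsics"]).T; return p[:,:2]/p[:,2:]
def st():
    o=arm.get_obs(); print("t",round(o["time_s"],2),"p",np.round(o["ee_pos"],4),"x",np.round(o["eef_rot"][:,0],4),"z",np.round(o["eef_rot"][:,2],4),"F",np.round(o["wrist_force"],1),"gap",round(o["finger_gap"],4)); return o
def tool(o,target): # shift in tool axes
    return np.array(o["eef_rot"]).T@(np.array(target)-o["ee_pos"])
E
python3 - <<'E'
from h import *
im=cv2.imread("pics/top0.png")
c=im[170:290,225:425]; cv2.imwrite("pics/c1.png",cv2.resize(c,None,fx=4,fy=4,interpolation=cv2.INTER_CUBIC))
m=arm.camera_model("top"); print(onz(m,[[260,209]],.045),onz(m,[[380,220]],.155),onz(m,[[317,260]],.055))
m=arm.camera_model("wrist");o=arm.get_obs();R=np.array(m["R"]);print(np.round(R@o["eef_rot"],3),np.round(R@o["ee_pos"]+m["t"],3),m["intrinsics"])
E
```

```text
[[0.55556604 0.20150593 0.045     ]] [[ 0.50670589 -0.17109836  0.155     ]] [[0.38724184 0.01943814 0.055     ]]
[[ 0.001  1.     0.   ]
 [-0.964  0.001 -0.266]
 [-0.266 -0.     0.964]] [-0.     0.034  0.134] [[313.14952767   0.         321.48244912]
 [  0.         313.14952767 198.57758027]
 [  0.           0.           1.        ]]
```

View pics/c1.png

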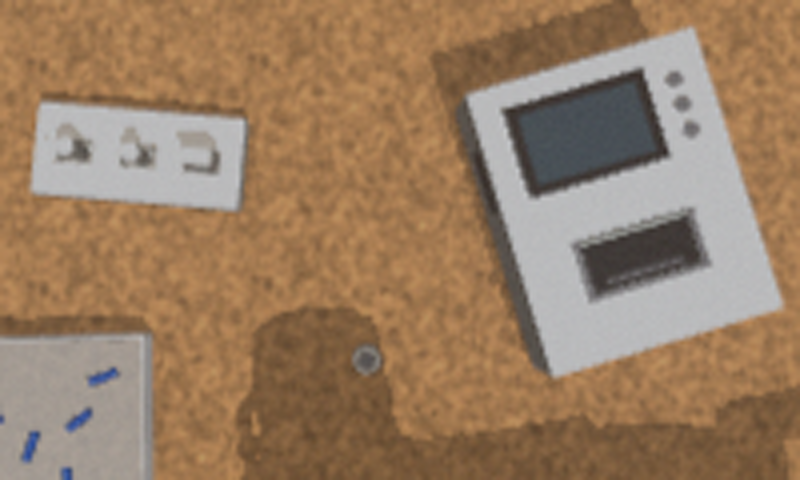

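The crop shows the cartridge (rectangular top) in the rack's right-hand pocket near (200,150) and the tubes at (72,148) and (137,150). The flap corners are about (575,245), (695,210), (708,263) and (595,300). The analyser top corners are (465,95), (697,27), (783,305) and (552,377).

Run:
```python
from h import *
m=arm.camera_model("top"); f=lambda a,z: onz(m,np.array(a)/4+[224.6,169.6],z)
A=f([(465,95),(697,27),(783,305),(552,377)],.155)
R=f([(40,100),(246,118),(240,211),(32,193)],.045)
F=f([(575,245),(695,210),(708,263),(595,300)],.155)
C=f([(180,133),(213,130),(220,146),(185,150)],.106)
for n,Q in(("A",A),("R",R),("F",F),("C",C)):
    Q=Q[:,:2]; e=Q[[0,1]].mean(0)-Q[[3,2]].mean(0); g=Q[[0,3]].mean(0)-Q[[1,2]].mean(0)
    print(n,Q.mean(0).round(4),"len",np.hypot(*e).round(3),np.hypot(*g).round(3),"yaw",np.degrees([np.arctan2(e[1],e[0]),np.arctan2(-g[0],g[1])]).round(1))
a=np.radians(17);print("port",A.mean(0)[:2]-.045*np.array([np.cos(a),np.sin(a)]))
o=st();print(tool(o,[.55,.15,.26]))
```

```text
A [ 0.508  -0.1731] len 0.218 0.181 yaw [15.1 15.4]
R [0.5574 0.2032] len 0.076 0.169 yaw [-4.8 -6.3]
F [ 0.4671 -0.1858] len 0.042 0.091 yaw [14.9 15.7]
C [0.5641 0.1481] len 0.014 0.027 yaw [19.1  4.6]
port [ 0.46500311 -0.18623394]
t 0.1 p [ 0.1226 -0.5358  0.2522] x [9.748e-01 2.229e-01 2.000e-04] z [-2.e-04  2.e-03 -1.e+00] F [ 0.1 -0.6  0.3] gap 0.0852
[ 0.56957235 -0.57321187 -0.00647755]
```

```bash
python3 -m crank '{"steps":[0,0,0,0.035,-0.035,0,0, 0,0,0,0.035,-0.035,0,0, 0,0,0,0.035,-0.035,0,0, 0,0,0,0.035,-0.035,0,0, 0,0,0,0.035,-0.035,0,0, 0,0,0,0.035,-0.035,0,0, 0,0,0,0.035,-0.035,0,0, 0,0,0,0.035,-0.035,0,0]}'
python3 -m crank '{"steps":[0,0,0,0.035,-0.035,0,0, 0,0,0,0.035,-0.035,0,0, 0,0,0,0.035,-0.035,0,0, 0,0,0,0.035,-0.035,0,0, 0,0,0,0.035,-0.035,0,0, 0,0,0,0.035,-0.035,0,0, 0,0,0,0.035,-0.035,0,0, 0,0,0,0.035,-0.035,0,0]}'
python3 -m crank '{"steps":[0,0,6,0,0,0,0, 0,0,6,0,0,0,0, 0,0,6.4,0,0,0,0, 0,0,0,0,0,0,0, 0,0,0,0,0,0,0]}'
python3 - <<'E'
from h import *
st();im=arm.camera("wrist");cv2.imwrite("pics/w1.png",im[:,:,::-1])
m=arm.camera_model("top");t=arm.camera("top");cv2.imwrite("pics/top1.png",t[:,:,::-1])
m=arm.camera_model("wrist");np.savez("w1.npz",**m);print(proj(m,[[.5524,.1515,.106]]))
E
```

```text
time_s: 0.9
ee_pos: [0.3335, -0.1989, 0.253]
eef_rot: [[0.975, 0.222, 0.0], [0.222, -0.975, -0.0], [0.0, 0.0, -1.0]]
wrist_force: [1.6, -0.8, 0.5]
finger_gap: 0.0426
grip_force: 0.0
time_s: 1.7
ee_pos: [0.5442, 0.1366, 0.2527]
eef_rot: [[0.975, 0.223, -0.001], [0.223, -0.975, -0.001], [-0.001, 0.0, -1.0]]
wrist_force: [0.9, -0.8, -0.0]
finger_gap: 0.043
grip_force: 0.0
time_s: 2.2
ee_pos: [0.5435, 0.1345, 0.2528]
eef_rot: [[0.996, -0.094, -0.001], [-0.094, -0.996, -0.0], [-0.001, 0.0, -1.0]]
wrist_force: [0.4, -0.0, 0.0]
finger_gap: 0.0429
grip_force: 0.0
t 2.2 p [0.5435 0.1345 0.2528] x [ 9.956e-01 -9.390e-02 -9.000e-04] z [-9.e-04 -2.e-04 -1.e+00] F [ 0.4 -0.   0. ] gap 0.0429
[[300.91903028 184.51333125]]
```

View pics/w1.png

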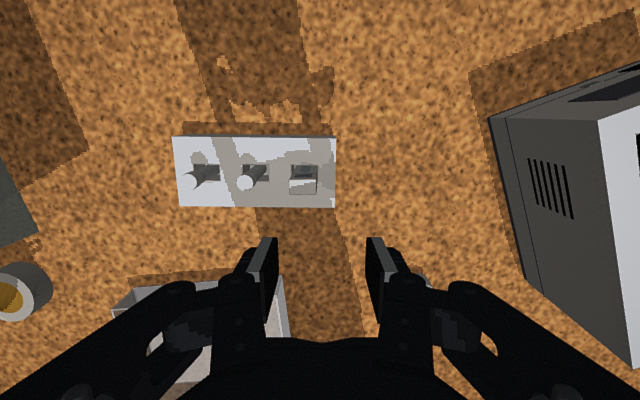

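The wrist view shows the rack at columns 173–336, rows 137–208. The cartridge's top face is near (303,186) in the right-hand pocket, with the tubes at (195,182) and (245,182).

Run:
```python
from h import *
im=cv2.imread("pics/w1.png")
cv2.imwrite("pics/c2.png",cv2.resize(im[130:215,240:345],None,fx=7,fy=7,interpolation=cv2.INTER_NEAREST))
```

```text
(no output)
```

View pics/c2.png

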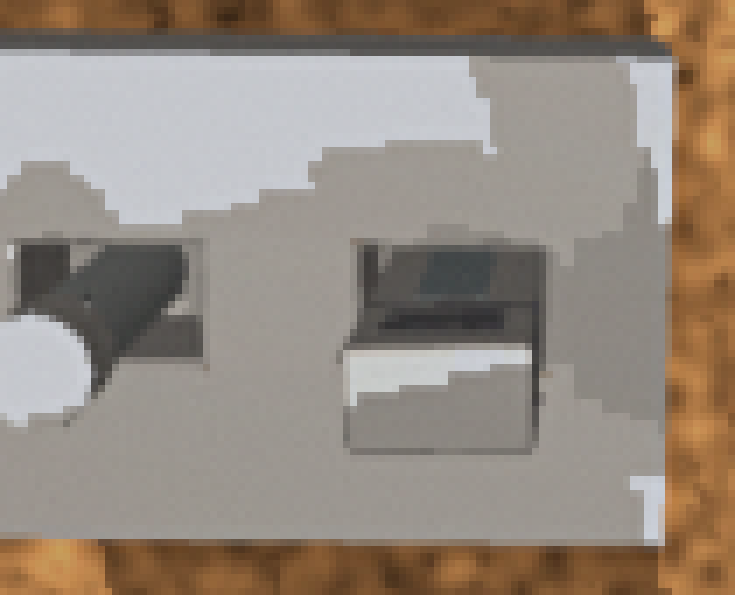

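The cartridge's top face has corners at crop pixels (345,343), (532,343), (538,452) and (345,452). It lines up with the tool axes to within about 1°.

Run:
```python
from h import *
m=dict(np.load("w1.npz"))
Q=onz(m,np.array([(345,343),(532,343),(538,452),(345,452)])/7+[239.5,129.5],.106)
print(Q.round(4)); c=Q.mean(0)
R=onz(m,np.array([(672,60),(665,543)])/7+[239.5,129.5],.045);print(R.round(4))
o=st();print(tool(o,[c[0],c[1],.104]))
```

```text
[[0.5587 0.1614 0.106 ]
 [0.5565 0.1383 0.106 ]
 [0.5425 0.1389 0.106 ]
 [0.5448 0.1631 0.106 ]]
[[0.5844 0.1159 0.045 ]
 [0.5103 0.1231 0.045 ]]
t 2.3 p [0.5436 0.1344 0.2531] x [ 9.955e-01 -9.490e-02 -3.000e-04] z [-3.e-04 -1.e-04 -1.e+00] F [-0.1 -0.5  0.1] gap 0.0425
[ 0.00558548 -0.01661967  0.14911409]
```

```bash
python3 -m crank '{"steps":[0,0,0,0.0056,-0.0166,0,0, 0,0,0,0,0,0.04,0, 0,0,0,0,0,0.04,0, 0,0,0,0,0,0.04,0, 0,0,0,0,0,0.029,0, 0,0,0,0,0,0,0, 0,0,0,0,0,0,0]}'
python3 -m crank '{"steps":[0,0,0,0,0,0,0.5, 0,0,0,0,0,0,1, 0,0,0,0,0,0,1, 0,0,0,0,0,0,1, 0,0,0,0,0,0,1]}'
python3 -m crank '{"steps":[0,0,0,0,0,0,1, 0,0,0,0,0,-0.02,1, 0,0,0,0,0,-0.04,1, 0,0,0,0,0,-0.04,1, 0,0,0,0,0,-0.04,1, 0,0,0,0,0,-0.04,1, 0,0,0,0,0,0,1]}'
python3 - <<'E'
from h import *
st();im=arm.camera("wrist");cv2.imwrite("pics/w2.png",im[:,:,::-1])
cv2.imwrite("pics/c3.png",cv2.resize(im[200:340,220:420,::-1],None,fx=4,fy=4,interpolation=cv2.INTER_NEAREST))
np.savez("w2.npz",**arm.camera_model("wrist"))
E
```

```text
time_s: 3.0
ee_pos: [0.5512, 0.1511, 0.1045]
eef_rot: [[0.995, -0.096, -0.0], [-0.096, -0.995, 0.0], [-0.0, -0.0, -1.0]]
wrist_force: [0.1, 0.4, 0.3]
finger_gap: 0.0426
grip_force: 0.0
time_s: 3.5
ee_pos: [0.5527, 0.1509, 0.1075]
eef_rot: [[0.995, -0.096, 0.006], [-0.096, -0.995, 0.001], [0.006, -0.002, -1.0]]
wrist_force: [1.1, -0.1, 6.1]
finger_gap: 0.0229
grip_force: 59.9
time_s: 4.2
ee_pos: [0.5531, 0.1509, 0.2929]
eef_rot: [[0.995, -0.096, 0.015], [-0.096, -0.995, 0.002], [0.014, -0.004, -1.0]]
wrist_force: [0.3, -0.8, 1.5]
finger_gap: 0.0227
grip_force: 60.0
t 4.2 p [0.5531 0.1509 0.2929] x [ 0.9953 -0.0962  0.0143] z [ 0.0146  0.0024 -0.9999] F [ 0.3 -0.8  1.5] gap 0.0227
```

View pics/c3.png

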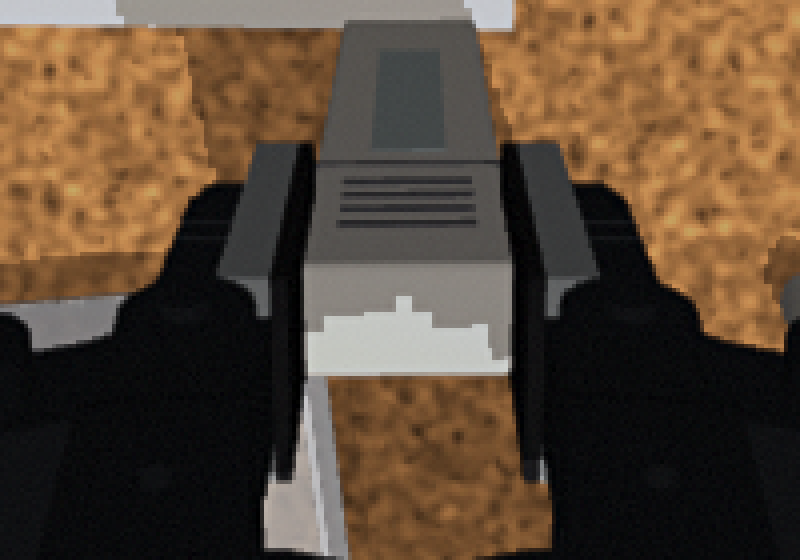

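The cartridge is held squarely between the pads, with its top face at crop columns 305–512, rows 262–376. Its front edge meets the foot edge at row 20. It is close to vertical in the world, because the tool tilted slightly while gripping. Now I'll move to a point short of the port and view it from there.

```bash
python3 -m crank '{"steps":[0,0,0,-0.0147,0.0377,-0.001,1, 0,0,0,-0.0147,0.0377,-0.001,1, 0,0,0,-0.0147,0.0377,-0.001,1, 0,0,0,-0.0147,0.0377,-0.001,1, 0,0,0,-0.0147,0.0377,-0.001,1, 0,0,0,-0.0147,0.0377,-0.001,1, 0,0,0,-0.0147,0.0377,-0.001,1, 0,0,0,-0.0147,0.0377,-0.001,1]}'
python3 -m crank '{"steps":[0,0,0,-0.0147,0.0377,0,1, 0,0,0,-0.0147,0.0377,0,1, 0,0,-6.9,0,0,0,1, 0,0,-6.9,0,0,0,1, 0,0,-6.9,0,0,0,1, 0,0,0,0,0,0,1, 0,0,0,0,0,0,1]}'
python3 - <<'E'
from h import *
st();im=arm.camera("wrist");cv2.imwrite("pics/w3.png",im[:,:,::-1])
m=arm.camera_model("wrist");np.savez("w3.npz",**m);print(proj(m,[[.4645,-.1855,.155]]))
E
```

```text
time_s: 5.05
ee_pos: [0.4032, -0.1393, 0.2907]
eef_rot: [[0.995, -0.096, -0.002], [-0.096, -0.995, 0.001], [-0.002, -0.001, -1.0]]
wrist_force: [0.4, 0.4, -0.8]
finger_gap: 0.023
grip_force: 60.0
time_s: 5.75
ee_pos: [0.3679, -0.2103, 0.2912]
eef_rot: [[0.966, 0.259, -0.002], [0.259, -0.966, 0.001], [-0.001, -0.002, -1.0]]
wrist_force: [-0.6, -0.7, -0.7]
finger_gap: 0.0224
grip_force: 60.0
t 5.75 p [ 0.3679 -0.2103  0.2912] x [ 0.9658  0.2594 -0.0013] z [-0.0016  0.0011 -1.    ] F [-0.6 -0.7 -0.7] gap 0.0224
[[322.69012216  69.26169407]]
```

View pics/w3.png

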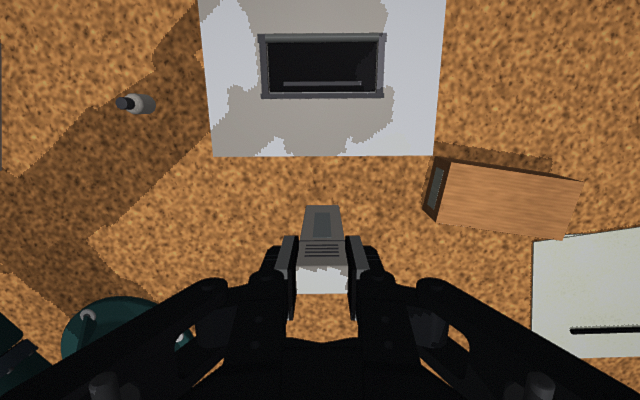

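The analyser's front-top edge runs from (213,156) to (434,156), and the port frame spans (258,34) to (387,99). I'll enlarge both the port and the cartridge into one picture.

Run:
```python
from h import *
im=cv2.imread("pics/w3.png")
a=cv2.resize(im[25:165,200:450],None,fx=3.2,fy=3.2,interpolation=cv2.INTER_CUBIC)
b=cv2.resize(im[195:300,260:383],None,fx=1.4,fy=1.4)
cv2.imwrite("pics/c4.png",a)
g=cv2.cvtColor(im,cv2.COLOR_BGR2GRAY).astype(int)
for c in (315,319,324,328): print(c,[(r,g[r,c]) for r in range(200,240,1) if abs(g[r+1,c]-g[r-1,c])>25],[(r,g[r,c]) for r in range(255,305) if abs(g[r+1,c]-g[r-1,c])>20])
for r in (208,215,275): print(r,[(c,g[r,c]) for c in range(285,365) if abs(g[r,c+1]-g[r,c-1])>25])
for r in (130,145,152):print(r,[(c,g[r,c]) for c in range(200,450) if abs(g[r,c+1]-g[r,c-1])>60])
for c in (230,260,300,320,420):print(c,[(r,g[r,c]) for r in range(100,165) if abs(g[r+1,c]-g[r-1,c])>45])
```

```text
315 [(204, np.int64(123)), (205, np.int64(83)), (239, np.int64(78))] [(255, np.int64(35)), (256, np.int64(51)), (257, np.int64(78)), (265, np.int64(88)), (266, np.int64(118)), (271, np.int64(130)), (272, np.int64(191)), (293, np.int64(180)), (294, np.int64(118)), (297, np.int64(120)), (298, np.int64(137)), (301, np.int64(127))]
319 [(200, np.int64(104)), (201, np.int64(132)), (204, np.int64(148)), (205, np.int64(88)), (239, np.int64(78))] [(255, np.int64(35)), (256, np.int64(49)), (257, np.int64(79)), (265, np.int64(89)), (266, np.int64(116)), (267, np.int64(123)), (268, np.int64(138)), (269, np.int64(193)), (293, np.int64(179)), (294, np.int64(131)), (295, np.int64(113)), (298, np.int64(108)), (299, np.int64(120))]
324 [(202, np.int64(118)), (203, np.int64(137)), (204, np.int64(148)), (205, np.int64(89)), (239, np.int64(78))] [(255, np.int64(37)), (256, np.int64(49)), (257, np.int64(79)), (265, np.int64(91)), (266, np.int64(118)), (269, np.int64(131)), (270, np.int64(188)), (293, np.int64(176)), (294, np.int64(126)), (300, np.int64(130)), (302, np.int64(134)), (303, np.int64(115))]

[... 400 characters left out ...]
15 [(288, np.int64(127)), (289, np.int64(109)), (303, np.int64(119)), (304, np.int64(78))]
275 [(286, np.int64(95)), (287, np.int64(53)), (288, np.int64(17)), (294, np.int64(0)), (295, np.int64(48)), (296, np.int64(200)), (342, np.int64(191)), (343, np.int64(137)), (347, np.int64(126)), (348, np.int64(24)), (355, np.int64(16)), (356, np.int64(53)), (357, np.int64(96)), (359, np.int64(94)), (360, np.int64(22))]
130 [(210, np.int64(112)), (434, np.int64(196)), (435, np.int64(123))]
145 [(433, np.int64(170)), (434, np.int64(100))]
152 [(432, np.int64(200)), (433, np.int64(95))]
230 []
260 [(153, np.int64(191)), (156, np.int64(157))]
300 []
320 []
420 [(155, np.int64(176)), (156, np.int64(141))]
```

View pics/c4.png

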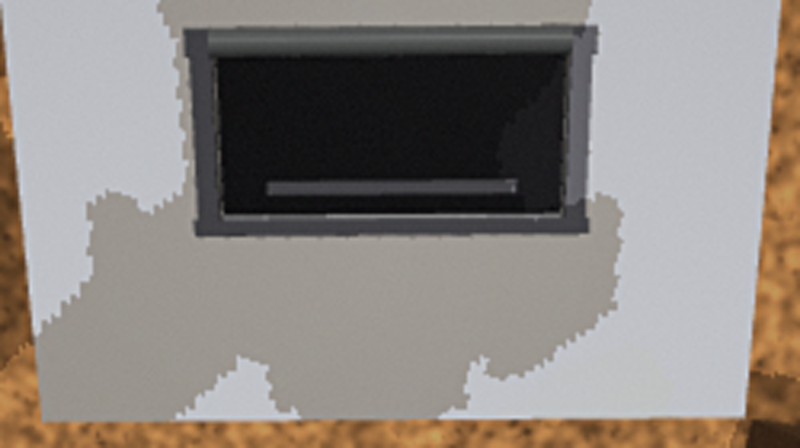

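The black flap's corners are at crop pixels (218,56), (565,52), (562,214) and (222,214). The case's front edge runs from (42,420) to (747,417).

Run:
```python
from h import *
m=dict(np.load("w3.npz")); f=lambda a: onz(m,np.array(a)/3.2+[199.65,24.65],.155)[:,:2]
Q=f([(218,56),(565,52),(562,214),(222,214)]); E=f([(42,420),(747,417)])
g=Q[[0,3]].mean(0)-Q[[1,2]].mean(0); e=Q[[0,1]].mean(0)-Q[[3,2]].mean(0)
print(Q.mean(0),np.hypot(*e),np.hypot(*g)); ge=E[0]-E[1]; print(np.hypot(*ge))
for v in(g,ge): print("yaw",np.degrees(np.arctan2(-v[0],v[1])))
print("yaw",np.degrees(np.arctan2(e[1],e[0])))
a=np.radians(15.3); X=np.array([np.cos(a),np.sin(a)])
print("port by flap",Q.mean(0)-.002*X,"by edge",E.mean(0)+.065*X)
```

```text
[ 0.4659069  -0.18461118] 0.035387077537797504 0.08175021916708528
0.18045445605067661
yaw 15.400359498432495
yaw 15.369170395430025
yaw 15.366316480289035
port by flap [ 0.46397779 -0.18513893] by edge [ 0.46379528 -0.18565802]
```

```bash
python3 -m crank '{"steps":[0,0,0,0.034,0.0036,0,1, 0,0,0,0.034,0.0036,0,1, 0,0,0,0.034,0.0036,0,1, 0,0.6,-0.35,0,0,0,1, 0,0,0,0,0,0,1, 0,0,0,0,0,0.015,1, 0,0,0,0,0,0.015,1, 0,0,0,0,0,0,1]}'
python3 - <<'E'
from h import *
o=st();print(tool(o,[.4694,-.1942,o["ee_pos"][2]]))
E
```

```text
time_s: 6.6
ee_pos: [0.4678, -0.1936, 0.2586]
eef_rot: [[0.964, 0.267, 0.004], [0.267, -0.964, 0.006], [0.006, -0.004, -1.0]]
wrist_force: [0.5, -0.3, -0.3]
finger_gap: 0.0226
grip_force: 60.1
t 6.6 p [ 0.4678 -0.1936  0.2586] x [0.9638 0.2667 0.0058] z [ 0.0044  0.0057 -1.    ] F [ 0.5 -0.3 -0.3] gap 0.0226
[1.38204130e-03 9.95132600e-04 3.75094532e-06]
```

```bash
python3 -m crank '{"steps":[0,0,0,0.0014,0.001,0,1, 0,0,0,0,0,0.005,1, 0,0,0,0,0,0.005,1, 0,0,0,0,0,0.005,1, 0,0,0,0,0,0.005,1]}'
python3 -m crank '{"steps":[0,0,0,0,0,0.005,1, 0,0,0,0,0,0.005,1, 0,0,0,0,0,0.005,1, 0,0,0,0,0,0.003,1, 0,0,0,0,0,0,1]}'
python3 -m crank '{"steps":[0,0,0,0,0,0.002,1, 0,0,0,0,0,0.001,1, 0,0,0,0,0,0.001,1]}'
```

```text
time_s: 7.1
ee_pos: [0.4721, -0.195, 0.2431]
eef_rot: [[0.963, 0.268, 0.012], [0.268, -0.963, 0.001], [0.012, 0.002, -1.0]]
wrist_force: [-0.9, 0.1, 3.2]
finger_gap: 0.0225
grip_force: 60.5
time_s: 7.6
ee_pos: [0.4712, -0.1945, 0.223]
eef_rot: [[0.963, 0.268, 0.008], [0.268, -0.964, 0.004], [0.008, -0.001, -1.0]]
wrist_force: [-1.2, -1.4, -0.9]
finger_gap: 0.0221
grip_force: 60.1
time_s: 7.9
ee_pos: [0.472, -0.1947, 0.2204]
eef_rot: [[0.963, 0.268, 0.01], [0.268, -0.963, 0.003], [0.011, 0.0, -1.0]]
wrist_force: [-1.3, -0.5, -0.1]
finger_gap: 0.0228
grip_force: 60.2
```

```bash
python3 -m crank '{"steps":[0,0,0,-0.0015,0,0.003,1, 0,0,0,0,0,0.002,1, 0,0,0,0,0,0.001,1]}'
python3 -m crank '{"steps":[0,0,0,0,0,0.001,1, 0,0,0,0,0,0.001,1, 0,0,0,0,0,0.001,1]}'
python3 -m crank '{"steps":[0,0,0,0,0,0.001,1, 0,0,0,0,0,0.001,1]}'
```

```text
time_s: 8.2
ee_pos: [0.4703, -0.195, 0.2138]
eef_rot: [[0.963, 0.268, 0.01], [0.268, -0.964, 0.003], [0.01, -0.0, -1.0]]
wrist_force: [-1.2, 0.3, -0.9]
finger_gap: 0.0227
grip_force: 60.2
time_s: 8.5
ee_pos: [0.4705, -0.195, 0.2113]
eef_rot: [[0.963, 0.268, 0.01], [0.268, -0.963, 0.003], [0.011, 0.0, -1.0]]
wrist_force: [-0.8, -0.4, 0.1]
finger_gap: 0.0225
grip_force: 60.2
time_s: 8.7
ee_pos: [0.4708, -0.195, 0.2104]
eef_rot: [[0.963, 0.268, 0.011], [0.268, -0.963, 0.002], [0.011, 0.001, -1.0]]
wrist_force: [-2.1, 1.3, 7.4]
finger_gap: 0.0225
grip_force: 61.0
```

```bash
for i in 1; do python3 -m crank '{"steps":[0,0,0,0,-0.001,0,1, 0,0,0,0,-0.001,0,1, 0,0,0,0,-0.001,0,1]}'|grep -v rot; done
python3 - <<'E'
from h import *
st()
E
```

```text
time_s: 9.0
ee_pos: [0.4703, -0.1933, 0.2103]
wrist_force: [-1.5, -4.8, 3.4]
finger_gap: 0.0226
grip_force: 60.7
t 9.0 p [ 0.4703 -0.1933  0.2103] x [0.9635 0.2673 0.0119] z [ 1.250e-02 -5.000e-04 -9.999e-01] F [-1.5 -4.8  3.4] gap 0.0226
```

```bash
python3 -m crank '{"steps":[0,0,0,0,-0.001,0.0003,1, 0,0,0,0,-0.001,0.0003,1, 0,0,0,0,-0.001,0.0003,1]}'|grep -v -e rot -e gri -e gap
python3 -m crank '{"steps":[0,0,0,0,-0.001,0.0003,1, 0,0,0,0,-0.001,0.0003,1]}'|grep -v -e rot -e gri -e gap
python3 -m crank '{"steps":[0,0,0,0,-0.001,0.0003,1, 0,0,0,0,-0.001,0.0003,1]}'|grep -v -e rot -e gri -e gap
```

```text
time_s: 9.3
ee_pos: [0.4699, -0.1908, 0.2102]
wrist_force: [-1.0, -4.9, 7.7]
time_s: 9.5
ee_pos: [0.4696, -0.1892, 0.2102]
wrist_force: [0.3, -5.4, 7.9]
time_s: 9.7
ee_pos: [0.4693, -0.1876, 0.2101]
wrist_force: [-0.5, -5.2, 9.1]
```

```bash
python3 -m crank '{"steps":[0,0,0,-0.0005,-0.001,0,1, 0,0,0,-0.0005,-0.001,0.0002,1]}'|grep -v -e rot -e gri -e gap
python3 -m crank '{"steps":[0,0,0,0,-0.001,0.0002,1, 0,0,0,0,-0.001,0.0002,1]}'|grep -v -e rot -e gri -e gap
python3 -m crank '{"steps":[0,0,0,0,-0.001,0.0002,1, 0,0,0,0,-0.001,0.0002,1]}'|grep -v -e rot -e gri -e gap
```

```text
time_s: 9.9
ee_pos: [0.4681, -0.1856, 0.2097]
wrist_force: [-0.0, -4.1, 7.6]
time_s: 10.1
ee_pos: [0.4662, -0.1829, 0.2066]
wrist_force: [0.7, -6.7, 3.2]
time_s: 10.3
ee_pos: [0.4661, -0.1823, 0.2066]
wrist_force: [1.6, -9.0, 3.0]
```

```bash
python3 -m crank '{"steps":[0,0,0,0,0.001,0.001,1, 0,0,0,0,0.001,0.001,1, 0,0,0,0,0,0.001,1]}'
python3 -m crank '{"steps":[0,0,0,0,0,0.002,1, 0,0,0,0,0,0.002,1]}'
```

```text
time_s: 10.6
ee_pos: [0.4662, -0.1831, 0.2031]
eef_rot: [[0.964, 0.267, 0.011], [0.267, -0.964, -0.0], [0.011, 0.003, -1.0]]
wrist_force: [1.1, -6.4, 2.0]
finger_gap: 0.0224
grip_force: 60.5
time_s: 10.8
ee_pos: [0.4663, -0.1831, 0.1992]
eef_rot: [[0.964, 0.267, 0.011], [0.267, -0.964, -0.0], [0.011, 0.003, -1.0]]
wrist_force: [-0.1, -5.3, 2.9]
finger_gap: 0.0226
grip_force: 60.5
```

```bash
python3 -m crank '{"steps":[0,0,0,0,0.0006,0.003,1, 0,0,0,0,0.0006,0.003,1, 0,0,0,0,0,0.004,1]}'|grep -v -e gri -e gap
python3 -m crank '{"steps":[0,0,0,0,0,0.005,1, 0,0,0,0,0,0.005,1, 0,0,0,0,0,0.005,1]}'|grep -v -e gri -e gap
```

```text
time_s: 11.1
ee_pos: [0.4665, -0.1834, 0.1889]
eef_rot: [[0.964, 0.267, 0.01], [0.267, -0.964, 0.002], [0.01, 0.001, -1.0]]
wrist_force: [0.6, -6.0, 1.7]
time_s: 11.4
ee_pos: [0.4666, -0.1835, 0.1739]
eef_rot: [[0.964, 0.267, 0.01], [0.267, -0.964, 0.001], [0.01, 0.002, -1.0]]
wrist_force: [-0.4, -6.1, 3.0]
```

```bash
python3 -m crank '{"steps":[0,0,0,0,0.001,0.004,1, 0,0,0,0,0.001,0.004,1, 0,0,0,0,0,0.004,1]}'|grep -v -e gri -e gap
python3 -m crank '{"steps":[0,0,0,0,0,0.004,1, 0,0,0,0,0,0.004,1, 0,0,0,0,0,0.003,1]}'|grep -v -e gri -e gap
```

```text
time_s: 11.7
ee_pos: [0.4667, -0.1841, 0.1612]
eef_rot: [[0.963, 0.268, 0.008], [0.268, -0.963, 0.005], [0.009, -0.002, -1.0]]
wrist_force: [-1.8, -2.3, 3.7]
time_s: 12.0
ee_pos: [0.4668, -0.1841, 0.1504]
eef_rot: [[0.963, 0.268, 0.009], [0.268, -0.963, 0.004], [0.009, -0.002, -1.0]]
wrist_force: [-1.8, -1.3, 2.1]
```

```bash
python3 -m crank '{"steps":[0,0,0,0,0,0.003,1, 0,0,0,0,0,0.002,1, 0,0,0,0,0,0,1]}'|grep -v rot
python3 -m crank '{"steps":[0,0,0,0,0,0,0.2, 0,0,0,0,0,0,0.2, 0,0,0,0,0,0,0.2, 0,0,0,0,0,0,0.2]}'|grep -v rot
python3 -m crank '{"steps":[0,0,0,0,0,-0.005,0.2, 0,0,0,0,0,-0.01,0.2, 0,0,0,0,0,-0.01,0.2, 0,0,0,0,0,-0.02,0.2, 0,0,0,0,0,-0.03,0.2, 0,0,0,0,0,-0.03,0.2, 0,0,0,0,0,0,1, 0,0,0,0,0,0,1]}'|grep -v rot
python3 - <<'E'
from h import *
st();im=arm.camera("wrist");cv2.imwrite("pics/w4.png",im[:,:,::-1])
E
```

```text
time_s: 12.3
ee_pos: [0.4668, -0.1842, 0.1453]
wrist_force: [-3.1, -0.1, -1.8]
finger_gap: 0.0224
grip_force: 60.8
time_s: 12.7
ee_pos: [0.4673, -0.1845, 0.1461]
wrist_force: [-1.6, 0.8, -0.5]
finger_gap: 0.0343
grip_force: 0.8
time_s: 13.5
ee_pos: [0.4675, -0.1853, 0.2537]
wrist_force: [0.6, -0.6, -0.9]
finger_gap: 0.0061
grip_force: 0.0
t 13.5 p [ 0.4675 -0.1853  0.2537] x [0.9633 0.2681 0.0151] z [ 1.550e-02  6.000e-04 -9.999e-01] F [ 0.6 -0.6 -0.9] gap 0.0061
```

View pics/w4.png

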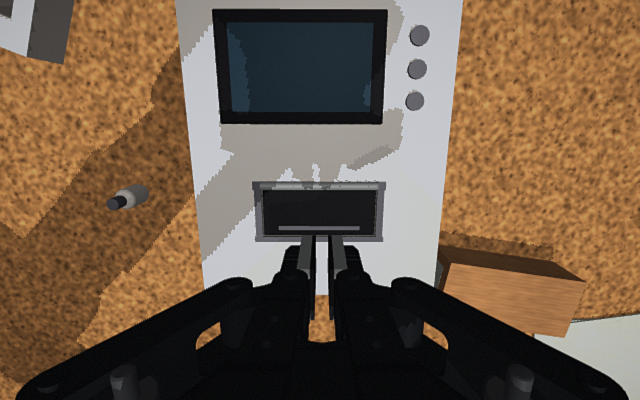

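The wrist view shows the flap looking shut (rows 182–241, mark at row 228), so the cartridge probably slid home on release. I'll confirm by pressing gently with closed fingers.

```bash
python3 -m crank '{"steps":[0,-0.9,0,-0.005,0,0,1, 0,0,0,0,0,0,1, 0,0,0,0,0,0.03,1, 0,0,0,0,0,0.03,1, 0,0,0,0,0,0.01,1, 0,0,0,0,0,0,1]}'
python3 -m crank '{"steps":[0,0,0,0,0,0.005,1, 0,0,0,0,0,0.005,1, 0,0,0,0,0,0.005,1]}'
```

```text
time_s: 14.15
ee_pos: [0.4599, -0.1858, 0.1788]
eef_rot: [[0.963, 0.268, -0.01], [0.268, -0.963, 0.001], [-0.009, -0.004, -1.0]]
wrist_force: [-0.5, 0.0, -0.3]
finger_gap: -0.0003
grip_force: 0.0
time_s: 14.45
ee_pos: [0.4623, -0.187, 0.1679]
eef_rot: [[0.963, 0.268, -0.001], [0.268, -0.963, -0.003], [-0.002, 0.003, -1.0]]
wrist_force: [0.1, 0.4, 2.8]
finger_gap: 0.0004
grip_force: 1.2
```

```bash
python3 -m crank '{"steps":[0,0,0,0,0,0.004,1, 0,0,0,0,0,0.004,1]}'|grep -v rot
python3 -m crank '{"steps":[0,0,0,0,0,0.004,1, 0,0,0,0,0,0.004,1]}'|grep -v rot
python3 -m crank '{"steps":[0,0,0,0,0,0.003,1, 0,0,0,0,0,0.003,1]}'|grep -v rot
```

```text
time_s: 14.65
ee_pos: [0.4611, -0.1868, 0.1585]
wrist_force: [-0.7, -0.4, 2.0]
finger_gap: 0.0
grip_force: 1.0
time_s: 14.85
ee_pos: [0.4606, -0.1865, 0.1496]
wrist_force: [-1.5, -0.1, 1.6]
finger_gap: -0.0
grip_force: 0.8
time_s: 15.05
ee_pos: [0.4607, -0.1864, 0.1435]
wrist_force: [-1.4, 0.4, 1.1]
finger_gap: 0.0005
grip_force: 0.6
```

Tips are now at about z = 0.1215. The top of a cartridge that is home would be at 0.118.

```bash
python3 -m crank '{"steps":[0,0,0,0,0,0.001,1, 0,0,0,0,0,0.001,1]}'|grep -v rot
python3 -m crank '{"steps":[0,0,0,0,0,0.001,1, 0,0,0,0,0,0.001,1]}'|grep -v rot
python3 -m crank '{"steps":[0,0,0,0,0,0.001,1]}'|grep -v rot
```

```text
time_s: 15.25
ee_pos: [0.4608, -0.1864, 0.1419]
wrist_force: [-0.5, 0.3, 0.5]
finger_gap: 0.0002
grip_force: 0.6
time_s: 15.45
ee_pos: [0.4609, -0.1866, 0.1401]
wrist_force: [-0.6, -0.9, 0.5]
finger_gap: -0.0001
grip_force: 0.5
time_s: 15.55
ee_pos: [0.4612, -0.1866, 0.14]
wrist_force: [-2.5, 0.8, 7.1]
finger_gap: -0.0
grip_force: 4.6
```

Contact came at tip z = 0.118 with 7 N, so the cartridge is home. Drawing back.

```bash
python3 -m crank '{"steps":[0,0,0,0,0,0.0005,1, 0,0,0,0,0,0,1, 0,0,0,0,0,-0.005,1, 0,0,0,0,0,-0.01,1, 0,0,0,0,0,-0.02,1, 0,0,0,0,0,-0.03,1, 0,0,0,0,0,-0.04,1, 0,0,0,0,0,-0.03,1]}'
python3 -m crank '{"steps":[0,0,0,-0.04,0,0,1, 0,0,0,-0.04,0,0,1, 0,0,0,0,0,0,1, 0,0,0,0,0,0,1, 0,0,0,0,0,0,1]}'
python3 - <<'E'
from h import *
st();im=arm.camera("wrist");cv2.imwrite("pics/w5.png",im[:,:,::-1])
m=arm.camera_model("wrist"); u,v=proj(m,[[.4639,-.1854,.155]])[0].astype(int);print(u,v)
cv2.imwrite("pics/c5.png",cv2.resize(im[max(v-60,0):v+60,u-80:u+80,::-1],None,fx=5,fy=5))
E
```

```text
time_s: 16.35
ee_pos: [0.4622, -0.1864, 0.2767]
eef_rot: [[0.963, 0.268, -0.002], [0.268, -0.963, -0.003], [-0.002, 0.002, -1.0]]
wrist_force: [0.6, -0.5, -1.2]
finger_gap: 0.0001
grip_force: 0.0
time_s: 16.85
ee_pos: [0.3852, -0.2076, 0.2743]
eef_rot: [[0.963, 0.268, -0.004], [0.268, -0.963, -0.002], [-0.004, 0.0, -1.0]]
wrist_force: [1.2, 0.4, -0.2]
finger_gap: -0.0
grip_force: 0.0
t 16.85 p [ 0.3852 -0.2076  0.2743] x [ 0.9634  0.2682 -0.0041] z [-0.0038 -0.0015 -1.    ] F [ 1.2  0.4 -0.2] gap -0.0
320 92
```

View pics/c5.png

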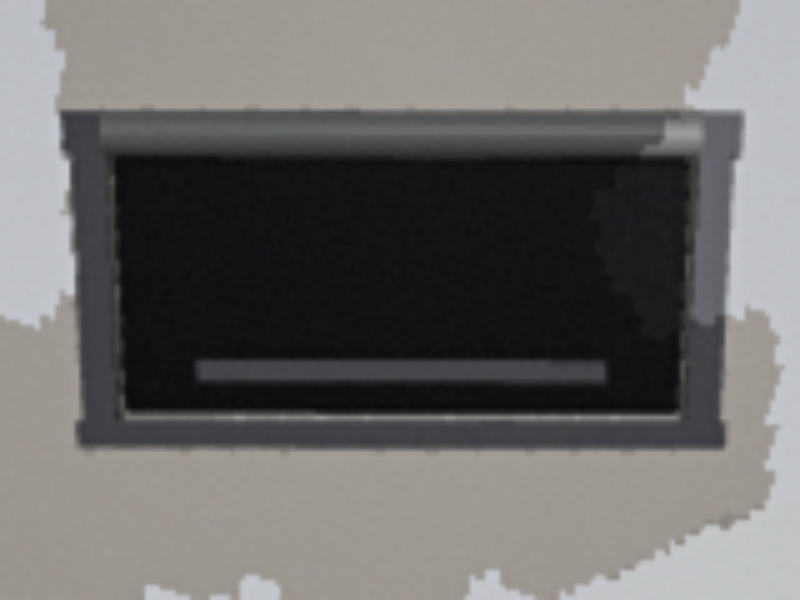

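The flap is flush and shut, with its black panel filling (115,155) to (685,412) just as at the start. Handing in.

```bash
python3 -c "
from cell import arm
print(arm.job_done())"
```

```text
the job is handed in; nothing more can be done
None
```

The cartridge is fully home in the nest and upright, the flap is shut over it and the job is handed in at about 17 s; the highest wrist force I read was about 10 N, and nothing else on the table was knowingly touched.

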